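Seat a routing template on its locating pins

ROBOT

A 7-joint arm with a two-finger parallel gripper is mounted at the origin on the work surface. World frame = base frame: x ahead of the robot, y to its left, z up, the work surface at z = 0. Lengths are in m, angles in rad, forces in N, time in s.
With the tool pointing down it reaches from about 0.4 to 0.875 m from the base axis. Payload 19.3 kg.
Tool frame: the origin (TCP) lies midway between the tips of the shut fingers; the grasp point (between the pads) lies 19 mm behind it; z points along the fingers, y is the direction in which the jaws open and shut (so a half turn about z gives the same grasp; the last joint's range is limited). The gripper opens to 85 mm and grips with 20 to 120 N. Pads are 22 mm wide; open, the fingers measure 114 mm over their backs; the gripper's body (76 mm by 85 mm) begins 54 mm behind the grasp point. The pads swing forward as they close: fully open they stand 13 mm farther back than shut.
Start: joints at [-1.417, 0.521, -0.036, 1.599, 0.021, 1.021, -0.113], TCP at [0.139, 0.609, 0.231] pointing down, gripper open.
Joint ranges: [-2.91, 2.91], [-0.3, 2.13], [-1.5, 1.42], [0.17, 2.43], [-1.26, 4.41], [0.16, 1.93], [-2.52, 2.52]. Speed limits (rad/s): [1.89, 1.89, 2.39, 2.39, 3.01, 3.01, 3.01].

INTERFACE

Orientations are given as [roll, pitch, yaw] about the fixed x, y, z axes, in that order (R = Rz(yaw) Ry(pitch) Rx(roll)).
In Python, from workcell import bot gives the robot as it stands.
- The arm moves only by the tool servo_tool, never from a script. Its argument "plan" is a list of rows, each a list of 5 numbers: the shift along the world's x, y, z in mm, then the turn about the world's z in rad, then the gripper's target within -1 to 1 (shut at 1, half-way at 0, fully open at -1). In form: [[tx, ty, tz, yaw, jaw], ...]. A call has exactly 10 rows; each row is the pose to reach, as a shift and turn from the pose commanded when the call began; what a row does not reach only later rows make up. A row lasts 1/12 s, in which the tool goes at most 41.7 mm and 7.16 degrees, less where a joint would pass 70% of its speed; a pose out of reach is approached as far as the arm can. A call with a gripper value outside its range is refused whole. The fingers move at their own pace and stop on an object; "squeeze" is the grip in N (left out, the last holds). Time passes only in rows, so rows that repeat a pose let the fingers close, or fill a call up. It gives the time, the measured TCP pose, the force and the opening at its end, in the units of the state.
- bot.observe(): the state, without advancing time (a new reading comes with each control period).
- bot.grab_frame(name): name is "side" or "top"; returns the picture (400x640x3 uint8, blue, green, red); there is no depth.
- bot.calibration(name): a dict with "fx", "fy", "cx", "cy" (pixels), "k1" (the pictures are not rectified: a ray, as slopes to the right and down, at radius r is drawn at 1 + k1 r^2 times it, then the intrinsics apply), "T" (4x4, takes a point from camera to world coordinates). Camera axes: x right, y down, z forward; pixel columns grow to the right and rows downward; lengths in m; the calibration is good to about 2 mm. A picture is of the moment at which its call begins. calibration takes no time and is no camera call.
- bot.job_done(): hands the job in, once; it reports no verdict.
The state is a dict: "clock": time; "qpos": joint angles; "qd": joint speeds; "joint_efforts": joint torques, N m; "position": TCP position; "tool_rot": TCP orientation; "force": force on the tool from outside, world axes, zero at the start; "moment": the same for the moment, N m; "grip_width": finger opening in m.
Only numpy, scipy, OpenCV 4.12 (cv2) and the standard library are available. Lean on these libraries where they do the work, as an engineer would, in place of code of your own. Each camera call takes 0.05 s, during which the arm holds its last target.

TASK

The plywood routing template is lying askew, propped on top of the jig's two locating pins and its two bearer strips. Nudge it sideways with the fingertips, without lifting it, until both holes drop over the two pins and the template lies flat on the jig board; leave everything else on the bench where it is.

Things in the scene. Friction and masses are not known exactly. Their poses are not given: they have to be found in the camera images.
- jig: Fixed white-faced jig board 340 x 380 x 18 mm on the bench. Origin: at bench level, midway between its two pins. x: the way the template has to be pushed, away from the bearer strips; y: along the line of the pins; z up. The board spans x -190 to +150, y -190 to +190 mm, top at z = 18 mm. Dark pencil lines on it cross at the pins: one along y through both, one along x through each, all edge to edge.
- template: Loose plywood plate, 160 mm in x, 220 in y, 12 thick, 0.2 to 0.45 kg. Origin: centre of its underside; z up. Round 15 mm holes at x = 0, y = +80 and -80 mm; a router slot 10 x 101 mm (long in y) at x = -45 mm. Starts level on pins and strips, turned up to 0.15 rad in the jig, 38 to 58 mm short in jig x and up to 30 mm off in y.
- seat (a point): Middle of the template's seat: above the jig's origin on the board's top, jig axes. Seated, the template's origin and axes match it (underside at z = 18 mm, about 2.5 mm play round the pins) and its rear (-x) edge is 8 mm clear of the bearer strips, so it leaves them just before it drops.
- strip_left (a point): Middle of the top of the left wooden bearer strip, fixed on the board: 77 mm in jig x (-165 to -88), 50 mm in y (75 to 125), 10 mm high, top at z = 28 mm, level with the pin tips.
- strip_right (a point): The same for the right strip (jig x -165 to -88, y -125 to -75 mm). Between the two strips the board is bare for 150 mm.
- pin_left (a point): Foot, on the axis, of the steel pin at jig y = +80 mm, level with the board's top. 10 mm diameter for 4 mm, then tapering to a flat 4 mm tip, 10 mm high in all (tip at z = 28 mm). Both pins are hidden under the template at the start.
- pin_right (a point): Foot of the pin at jig y = -80 mm: on its axis, at the level of the board's top. Same size as pin_left.
- hole_left (a point): Centre of the template's hole at template y = +80 mm, at its underside; it belongs over pin_left.
- hole_right (a point): Centre of the template's hole at template y = -80 mm, at its underside; it belongs over pin_right.
- screw_jar: Bystander: clear jar with a steel cap, 40 mm diameter, 50 mm high, standing on the jig board near its far left corner (jig x about 115, y about 140 mm). Origin: centre of its underside.
- offcut: Bystander: light wood offcut 30 x 80 x 30 mm lying on the jig board near its far right corner (jig x about 122, y about -130 mm), long side along y. Origin: centre of its underside.
- carton: Bystander: cardboard carton 70 x 120 x 50 mm on the bench, left of the jig. Origin: centre of its underside.
- glue: Bystander: white glue bottle, 60 mm diameter, 170 mm high, on the bench, right of the jig. Origin: centre of its underside.
- screwdriver: Bystander: screwdriver lying on the bench, right of the jig.
- tape: Bystander: black tape measure 65 x 35 x 65 mm on the bench, right of the jig. Origin: centre of its underside.

How it is judged:
By the outcome, as a careful person would: the job done as asked, in the order asked, and still so for the second after the job is handed in, with the robot touching nothing.
It also fails if it takes over 48 s, if anything falls off the work surface, if the arm or the gripper's body presses on something with over 40 N, if the wrist force passes 120 N, or if a joint passes its speed limit or range.

## Working session

There is one attempt and no reset: what is moved stays moved. The work goes in short steps, Python scripts to look and compute and a tool call to move; the robot and the scene stay as the last step left them, time stands still between calls to the robot, and variables do not carry over. Pictures are saved under pics/ and viewed, and the job is handed in when it is done.

Besides the shell and the picture viewer there is one more tool, called after ">>>" as a command line: name --pt "numbers of a row" for each row, then --argument value for the rest. servo_tool: Moves the arm, as the interface text tells. Its arguments: {"type":"object","properties":{"plan":{"type":"array","items":{"type":"array","items":{"type":"number"}}},"squeeze":{"type":"number"}},"required":["plan"]}

```bash
mkdir -p pics; ls; python3 - <<'E'
from workcell import bot
import cv2
print(bot.observe())
for n in("top","side"):
    im=bot.grab_frame(n); cv2.imwrite(f"pics/{n}0.png",im); print(n,bot.calibration(n))
E
```

```text
pics
{'clock': 0.0, 'qpos': array([-1.41721003,  0.52201149, -0.03633067,  1.59998175,  0.0211858 ,
        1.02109863, -0.1127802 ]), 'qd': array([-8.78744631e-04,  2.99243493e-04, -9.39620092e-04, -1.01786575e-03,
        5.04740686e-05, -6.53875494e-04, -4.82963706e-04]), 'joint_efforts': array([-1.74786965e-04, -9.27115345e+01,  1.98000044e+00, -3.69935346e+01,
        1.78389513e-02,  8.16580374e-03, -2.78178965e-05]), 'position': array([0.13865892, 0.60909026, 0.23073667]), 'tool_rot': array([-3.14047975e+00,  6.53401245e-05,  2.91781116e+00]), 'force': array([0.13109148, 0.24716667, 0.79029754]), 'moment': array([-0.00093204, -0.01386174, -0.02414149]), 'grip_width': 0.08534970575967256}
top {'fx': 467.33645306184303, 'fy': 467.33645306184303, 'cx': 320.95423323357016, 'cy': 198.08190235555347, 'k1': 0.03422086602173503, 'T': array([[ 0.01468221, -0.9947302 ,  0.1014705 ,  0.44786057],
       [-0.99972988, -0.0127755 ,  0.01941526, -0.00776741],
       [-0.01801661, -0.10172815, -0.99464908,  1.44379271],
       [ 0.        ,  0.        ,  0.        ,  1.        ]])}
side {'fx': 418.8251941829163, 'fy': 418.8251941829163, 'cx': 320.11579789677074, 'cy': 200.1456012518657, 'k1': -0.018950531023202287, 'T': array([[ 0.99789458, -0.02396651,  0.06026625,  0.52238747],
       [-0.06287934, -0.58521716,  0.80843495, -0.97224478],
       [ 0.01589348, -0.81052235, -0.58549203,  0.75972596],
       [ 0.        ,  0.        ,  0.        ,  1.        ]])}
```

View pics/top0.png

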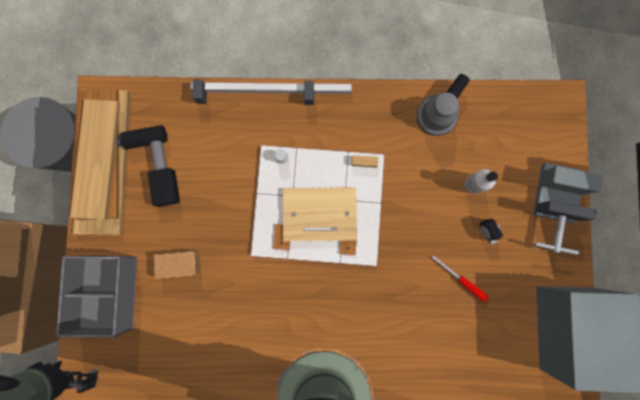

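View pics/side0.png

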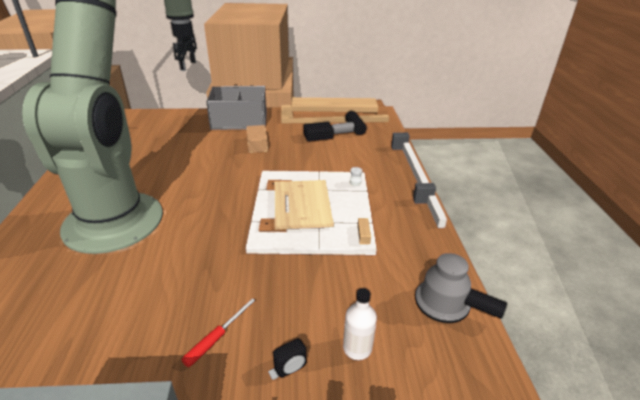

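The top view shows the white jig at about px (252–384, 147–266), with the template at (282–357, 186–243). The jar is at (281,156) and the offcut at (365,160). Next I'll zoom in on the jig.

```bash
cat > h.py <<'E'
import numpy as np, cv2
from workcell import bot
from scipy.optimize import least_squares
def cal(n):
    c=bot.calibration(n); return c
def unproj(n,uv,z):
    c=cal(n); uv=np.atleast_2d(uv).astype(float)
    d=np.c_[(uv[:,0]-c['cx'])/c['fx'],(uv[:,1]-c['cy'])/c['fy']]; s=d.copy()
    for _ in range(20): s=d/(1+c['k1']*(s**2).sum(1,keepdims=True))
    r=np.c_[s,np.ones(len(s))]@c['T'][:3,:3].T; o=c['T'][:3,3]
    return o+r*((z-o[2])/r[:,2:3])
def proj(n,P):
    c=cal(n); P=np.atleast_2d(P); q=(P-c['T'][:3,3])@c['T'][:3,:3]
    s=q[:,:2]/q[:,2:]; s=s*(1+c['k1']*(s**2).sum(1,keepdims=True))
    return np.c_[s[:,0]*c['fx']+c['cx'],s[:,1]*c['fy']+c['cy']]
def crop(im,x0,y0,x1,y1,f,name):
    cv2.imwrite(name,cv2.resize(im[y0:y1,x0:x1],None,fx=f,fy=f,interpolation=cv2.INTER_CUBIC))
E
python3 - <<'E'
from h import *
crop(cv2.imread('pics/top0.png'),245,140,395,272,5,'pics/top0c.png')
crop(cv2.imread('pics/side0.png'),240,160,385,260,5,'pics/side0c.png')
E
```

```text
(no output)
```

View pics/top0c.png

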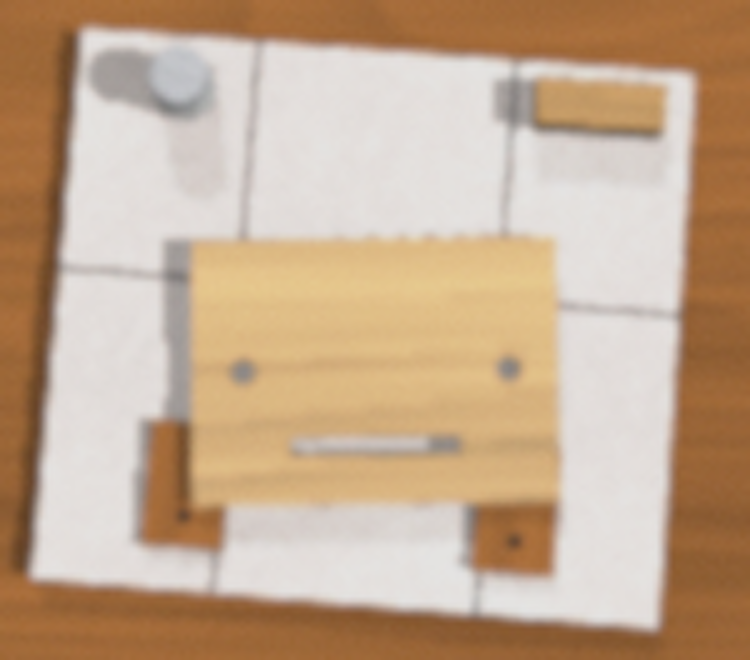

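View pics/side0c.png

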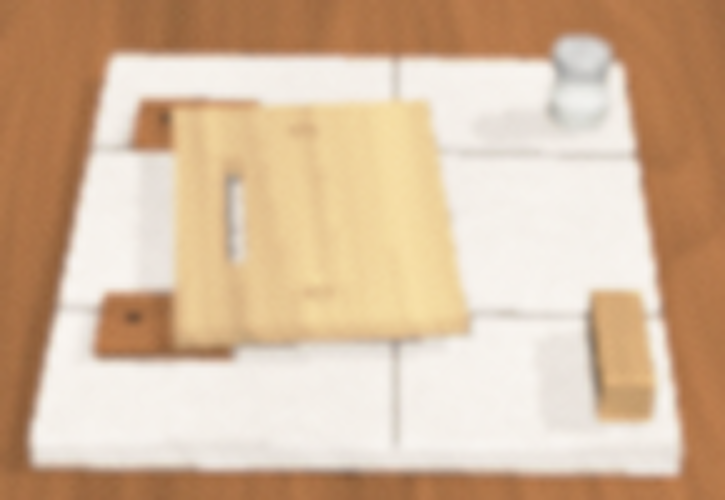

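The pencil lines cross beneath the template. The holes are at crop (243,371) and (509,368), and the slot centre is at about (376,445). I'll fit both poses.

```bash
cat >> h.py <<'E'
def fit(n,uv,model,z):
    W=unproj(n,uv,z)[:,:2]; m=np.array(model,float)
    def f(p):
        c,s=np.cos(p[2]),np.sin(p[2]); return (m@np.array([[c,s],[-s,c]])+p[:2]-W).ravel()
    r=least_squares(f,[.5,0,0]); return r.x,(r.fun*1e3).reshape(-1,2).round(1)
def c2p(a,o=(245,140),f=5): return (np.array(a,float)+.5)/f-.5+np.array(o)
def T2(p): c,s=np.cos(p[2]),np.sin(p[2]); return np.array([[c,-s,p[0]],[s,c,p[1]],[0,0,1]])
E
python3 - <<'E'
from h import *
j=c2p([(80,28),(696,73),(660,630),(30,578),(260,42),(517,62),(213,592),(476,615),(62,267),(680,315)])
mj=np.array([(150,190),(150,-190),(-190,-190),(-190,190),(150,80),(150,-80),(-190,80),(-190,-80),(0,190),(0,-190)])/1e3
J,r=fit('top',j,mj,.018); print('jig',J,r.tolist())
t=c2p([(192,240),(553,240),(558,500),(193,507),(243,371),(509,368),(376,445)])
mt=np.array([(80,110),(80,-110),(-80,-110),(-80,110),(0,80),(0,-80),(-45,0)])/1e3
T,r=fit('top',t,mt,.040); print('tmp',T,r.tolist())
R=np.linalg.inv(T2(J))@T2(T); print('rel mm',R[:2,2]*1e3, T[2]-J[2])
# side check
j=c2p([(108,55),(622,65),(682,455),(32,447),(395,58),(395,443)],(240,160))
ms=np.array([(-190,190),(150,190),(150,-190),(-190,-190),(0,190),(0,-190)])/1e3
JS,r=fit('side',j,ms,.018); print('side jig',JS,r.tolist())
t=c2p([(173,106),(428,101),(470,325),(173,340),(303,129),(319,291)],(240,160))
ms=np.array([(-80,110),(80,110),(80,-110),(-80,-110),(0,80),(0,-80)])/1e3
TS,r=fit('side',t,ms,.040); print('side tmp',TS,r.tolist())
R=np.linalg.inv(T2(JS))@T2(TS); print('rel mm',R[:2,2]*1e3, TS[2]-JS[2])
o=bot.observe();print(o['tool_rot'],o['position'])
E
```

```text
jig [ 0.59373575  0.02791835 -0.06425561] [[-0.4, -2.2], [-0.7, 0.6], [0.9, 1.1], [-0.1, -1.2], [0.0, 0.2], [0.6, -0.0], [-0.3, 0.3], [0.8, 0.0], [-0.6, 0.5], [-0.2, 0.7]]
tmp [0.54381876 0.02326996 0.02450438] [[-0.4, 0.1], [2.2, -1.3], [-1.2, -1.2], [0.7, 0.5], [-0.5, 0.7], [-0.6, 0.8], [-0.2, 0.4]]
rel mm [-49.51549878  -7.84403624] 0.08875998807355254
side jig [ 0.5926311   0.02452771 -0.06213951] [[2.1, -2.2], [-0.9, 2.2], [0.6, 3.4], [-1.6, 3.0], [0.4, -3.0], [-0.5, -3.4]]
side tmp [0.542515   0.01830593 0.02482594] [[0.3, -4.2], [0.4, 0.2], [-0.7, 3.6], [-0.1, 5.4], [0.5, -3.2], [-0.4, -1.7]]
rel mm [-49.63300399  -9.32195993] 0.08696544581136334
[-3.14060190e+00  8.55002905e-05  2.91777692e+00] [0.13868124 0.60913796 0.23079656]
```

The top and side fits agree: the template is about 49.5 mm short in x and 8–9 mm off in -y, turned +0.088 rad. I'll push the rear edge with both open fingers between the strips, with the gripper at jig yaw so the edge squares up against them. First I approach.

>>> servo_tool --pt "30 -26 -4 0.02 -1" --pt "60 -52 -8 0.04 -1" --pt "90 -78 -12 0.06 -1" --pt "120 -104 -16 0.08 -1" --pt "150 -130 -20 0.1 -1" --pt "180 -156 -24 0.12 -1" --pt "210 -182 -28 0.14 -1" --pt "235 -210 -32 0.16 -1" --pt "245 -245 -36 0.16 -1" --pt "250 -283 -40 0.16 -1"

```text
clock: 0.93
position: [0.39, 0.3248, 0.1907]
tool_rot: [-3.141, 0.0, 3.077]
force: [1.7, 0.2, 0.1]
grip_width: 0.0853
```

>>> servo_tool --pt "4 -36 -10 0 -1" --pt "8 -72 -20 0 -1" --pt "12 -108 -30 0 -1" --pt "16 -144 -40 0 -1" --pt "20 -180 -50 0 -1" --pt "24 -216 -60 0 -1" --pt "28 -252 -70 0 -1" --pt "30 -287 -80 0 -1" --pt "30 -287 -80 0 -1" --pt "30 -287 -80 0 -1"

```text
clock: 1.77
position: [0.4184, 0.0374, 0.1108]
tool_rot: [-3.141, -0.001, 3.074]
force: [-1.6, 1.4, -0.1]
grip_width: 0.0852
```

>>> servo_tool --pt "0 1 -20 0 -1" --pt "0 1 -40 0 -1" --pt "0 1 -60 0 -1" --pt "0 1 -75 0 -1" --pt "0 1 -85 0 -1" --pt "0 1 -92 0 -1" --pt "0 1 -97 0 -1" --pt "0 1 -97 0 -1" --pt "0 1 -97 0 -1" --pt "0 1 -97 0 -1"

```text
clock: 2.6
position: [0.4191, 0.0406, 0.0148]
tool_rot: [3.141, 0.001, 3.078]
force: [-0.8, -0.2, 0.3]
grip_width: 0.0854
```

```bash
python3 - <<'E'
from h import *
a=bot.grab_frame('top');b=bot.grab_frame('side')
crop(a,245,140,395,292,3,'pics/a1.png');crop(b,200,130,385,260,4,'pics/b1.png')
print(bot.observe()['force'],bot.observe()['qpos'])
E
```

```text
[ 0.05508382 -0.47331361 -1.11216034] [-0.24066379  0.62568496  0.00425123  2.26065696 -0.0097901   0.25426957
  1.27922484]
```

View pics/a1.png

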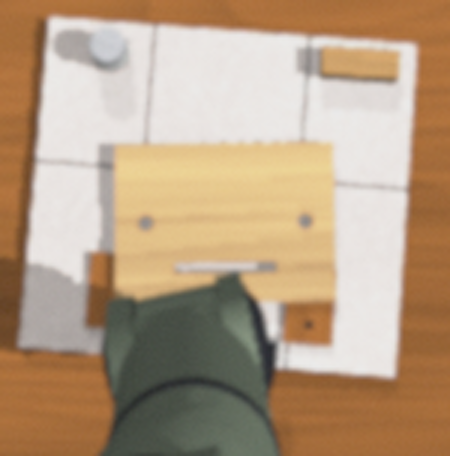

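View pics/b1.png

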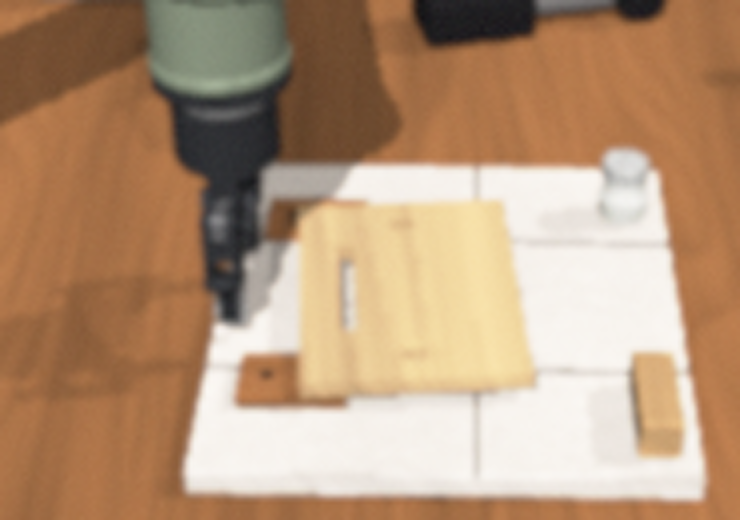

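The fingertips are behind the rear edge between the strips and the force is about 0. I'll push slowly along jig +x with a small +y drift.

>>> servo_tool --pt "8 -0.5 -1 0 -1" --pt "16 -1 -2 0 -1" --pt "24 -1.5 -2 0 -1" --pt "28 -1.8 -2 0 -1" --pt "31 -2 -2 0 -1" --pt "34 -1.7 -2 0 -1" --pt "37 -1.4 -2 0 -1" --pt "40 -1.1 -2 0 -1" --pt "43 -0.7 -2 0 -1" --pt "45 -0.4 -2 0 -1"

```text
clock: 3.53
position: [0.4642, 0.0401, 0.0123]
tool_rot: [3.142, 0.0, 3.078]
force: [-0.7, -0.1, 0.0]
grip_width: 0.0853
```

```bash
python3 - <<'E'
from h import *
a=bot.grab_frame('top');b=bot.grab_frame('side')
crop(a,245,140,395,272,5,'pics/a2.png');crop(b,200,130,385,260,4,'pics/b2.png')
E
```

```text
(no output)
```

View pics/a2.png

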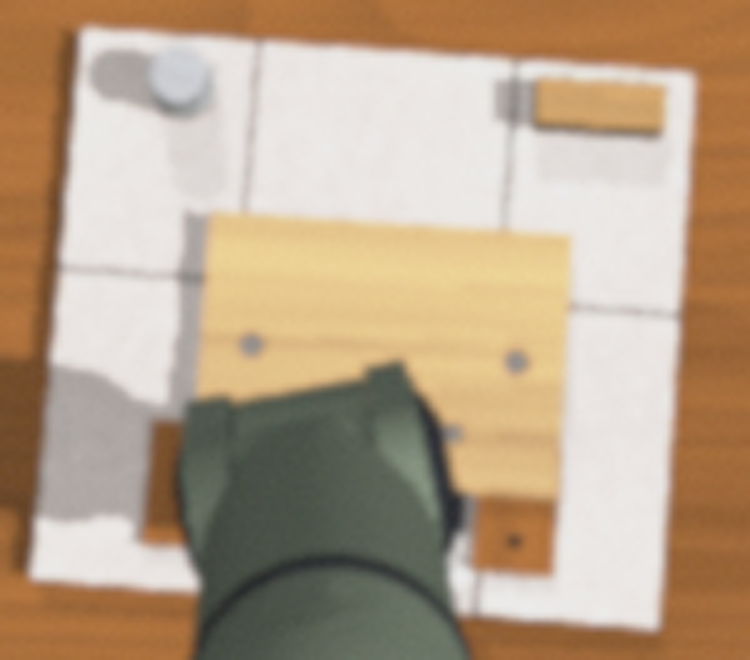

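View pics/b2.png

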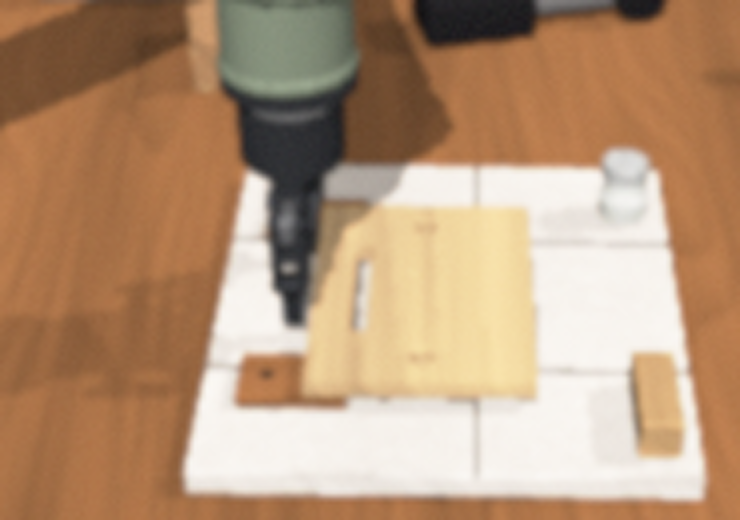

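The template has rotated nearly square: holes at crop (252,345) and (516,361), front corners at (208,213) and (570,237).

```bash
cat >> h.py <<'E'
J=np.array([.59374,.02792,-.06426])
def rel(pts,mod,z=.040,o=(245,140),f=5):
    T,r=fit('top',c2p(pts,o,f),np.array(mod)/1e3,z)
    R=np.linalg.inv(T2(J))@T2(T); print('rel',(R[:2,2]*1e3).round(1),round(T[2]-J[2],4),r.tolist())
E
python3 - <<'E'
from h import *
rel([(252,345),(516,361),(208,213),(570,237),(556,497)],[(0,80),(0,-80),(80,110),(80,-110),(-80,-110)])
p=bot.observe()['position']; print((np.linalg.inv(T2(J))@[p[0],p[1],1])*1e3)
E
```

```text
rel [-39.5 -11.4] 0.0168 [[-0.8, 1.5], [-0.8, 0.9], [0.6, -0.7], [2.1, -1.0], [-1.1, -0.7]]
[-130.01142045    3.86806195 1000.        ]
```

The edge is flush with the fingers, with 39.5 mm left in x and 11 mm in y. I'll back off slightly, shift the fingers in -y for strip clearance, and push on with more +y drift.

>>> servo_tool --pt "-3 0.2 0 0 -1" --pt "-3.4 -5.8 0 0 -1" --pt "-3.6 -9.8 0 0 -1" --pt "-0.6 -10 0 0 -1" --pt "2.4 -9.2 0 0 -1" --pt "5.5 -8.2 0 0 -1" --pt "8.5 -7.2 0 0 -1" --pt "11.6 -6.1 0 0 -1" --pt "14.7 -5 0 0 -1" --pt "17.7 -3.9 0 0 -1"

```text
clock: 4.47
position: [0.4817, 0.0363, 0.0123]
tool_rot: [3.142, -0.0, 3.078]
force: [-1.7, -1.4, 0.6]
grip_width: 0.0856
```

```bash
python3 - <<'E'
from h import *
a=bot.grab_frame('top')
crop(a,245,140,395,272,5,'pics/a3.png')
p=bot.observe()['position']; print((np.linalg.inv(T2(J))@[p[0],p[1],1])*1e3)
E
```

```text
[-111.65161659    1.52181623 1000.        ]
```

View pics/a3.png

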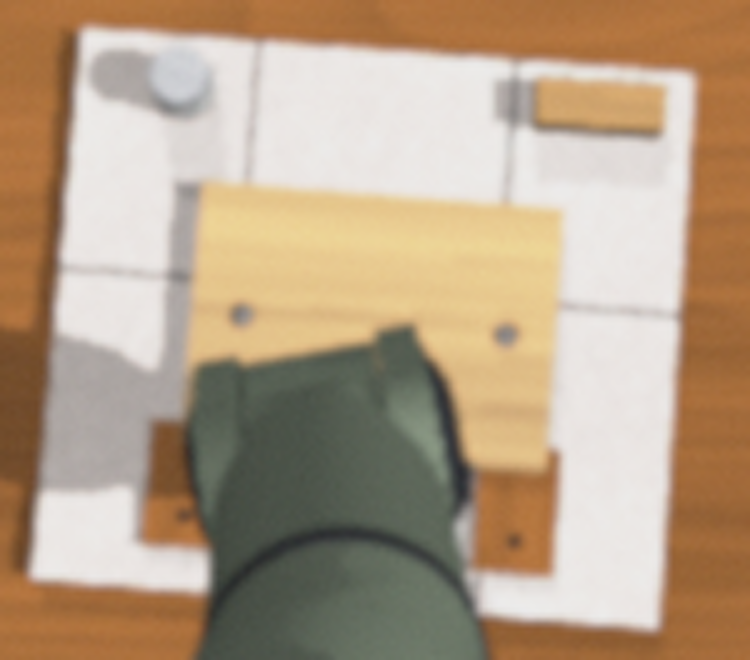

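The drift works: holes are now at about (241,314) and (506,334), front corners at (203,184) and (562,209), and the rear-right corner at (548,470).

```bash
python3 - <<'E'
from h import *
rel([(241,314),(506,334),(203,184),(562,209),(548,470)],[(0,80),(0,-80),(80,110),(80,-110),(-80,-110)])
rel([(241,314),(506,334)],[(0,80),(0,-80)])
E
```

```text
rel [-22.5  -4.9] 0.0085 [[-1.5, -0.1], [-0.4, 0.1], [1.1, 0.6], [1.5, -1.1], [-0.6, 0.5]]
rel [-21.6  -4.9] 0.0018 [[-0.0, -0.2], [0.0, 0.2]]
```

>>> servo_tool --pt "2 0.6 0 0 -1" --pt "4.1 1.2 0 0 -1" --pt "6.1 1.8 0 0 -1" --pt "8.2 2.4 0 0 -1" --pt "10.2 3 0 0 -1" --pt "12.2 3.6 0 0 -1" --pt "14.3 4.1 0 0 -1" --pt "14.3 4.1 0 0 -1" --pt "14.3 4.1 0 0 -1" --pt "14.3 4.1 0 0 -1"

```text
clock: 5.35
position: [0.4958, 0.0402, 0.0123]
tool_rot: [3.142, 0.0, 3.078]
force: [-0.1, -0.2, 0.4]
grip_width: 0.0854
```

```bash
python3 - <<'E'
from h import *
a=bot.grab_frame('top')
crop(a,245,140,395,272,5,'pics/a4.png')
p=bot.observe()['position']; print((np.linalg.inv(T2(J))@[p[0],p[1],1])*1e3)
E
```

```text
[ -98.55425285    5.98786982 1000.        ]
```

View pics/a4.png

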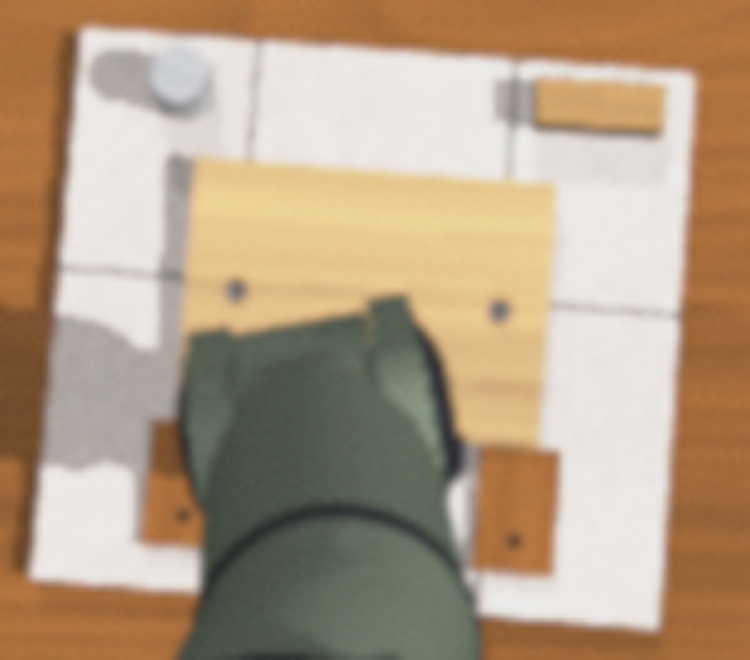

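The holes are now at (236,291) and (499,311), the front corners at (194,158) and (554,185), and the rear-right corner at (540,445).

```bash
python3 - <<'E'
from h import *
rel([(236,291),(499,311),(194,158),(554,185),(540,445)],[(0,80),(0,-80),(80,110),(80,-110),(-80,-110)])
rel([(236,291),(499,311)],[(0,80),(0,-80)])
E
```

```text
rel [-8.2  0.7] 0.0081 [[-0.7, 1.2], [0.4, 0.5], [-0.2, -0.6], [1.4, -1.4], [-0.9, 0.3]]
rel [-8.  -0.1] 0.0009 [[0.0, 0.3], [-0.0, -0.3]]
```

It is aligned in y and yaw with 8 mm to go. Now the final straight push, slowly.

>>> servo_tool --pt "1 -0.1 0 0 -1" --pt "2 -0.1 0 0 -1" --pt "3 -0.2 0 0 -1" --pt "4 -0.3 0 0 -1" --pt "5 -0.3 0 0 -1" --pt "6 -0.4 0 0 -1" --pt "7 -0.4 0 0 -1" --pt "7.5 -0.5 0 0 -1" --pt "7.5 -0.5 0 0 -1" --pt "7.5 -0.5 0 0 -1"

```text
clock: 6.23
position: [0.5032, 0.0397, 0.0123]
tool_rot: [3.142, -0.0, 3.078]
force: [-0.7, 0.2, 0.5]
grip_width: 0.0853
```

```bash
python3 - <<'E'
from h import *
a=bot.grab_frame('top');b=bot.grab_frame('side')
crop(a,245,140,395,272,5,'pics/a5.png');crop(b,240,160,385,260,5,'pics/b5.png')
E
```

```text
(no output)
```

View pics/a5.png

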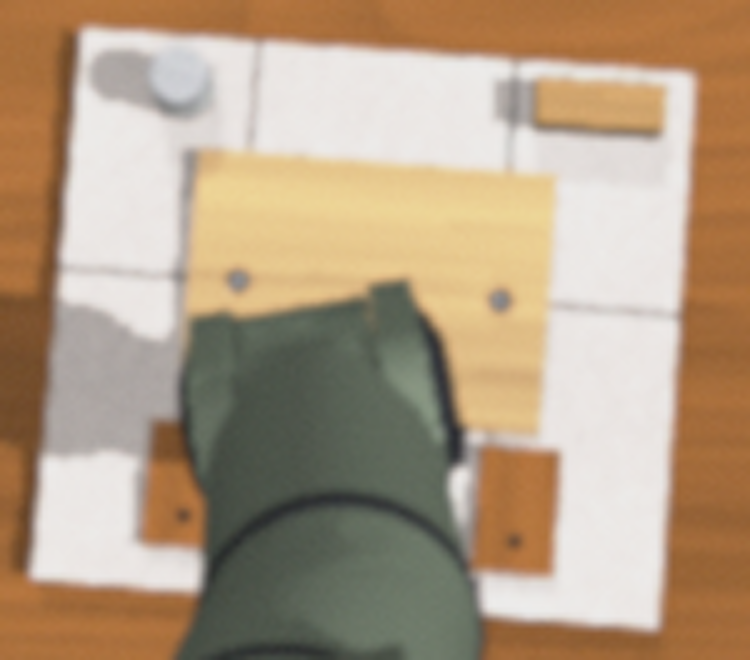

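View pics/b5.png

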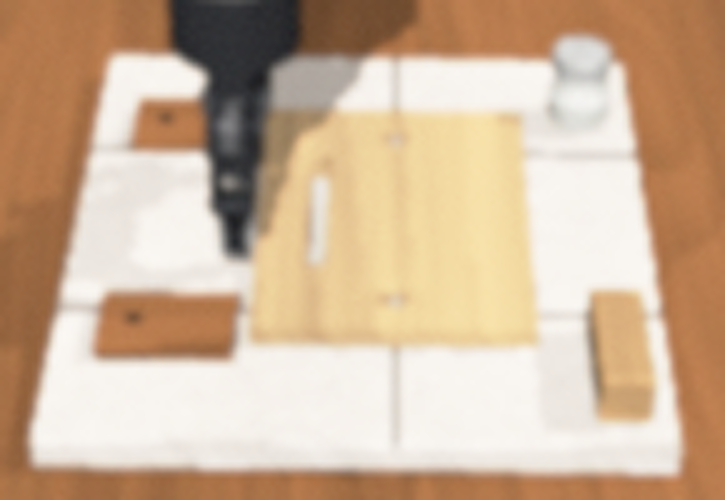

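The template has dropped: the shadow gap is gone, it is clear of the strips, and the pins show in both holes. I'll back off and rise.

>>> servo_tool --pt "-5 0.3 0 0 -1" --pt "-12 0.8 0 0 -1" --pt "-20 1.3 0 0 -1" --pt "-30 2 0 0 -1" --pt "-40 2.6 10 0 -1" --pt "-50 3.2 35 0 -1" --pt "-60 3.8 65 0 -1" --pt "-70 20 95 0 -1" --pt "-75 50 120 0 -1" --pt "-75 85 140 0 -1"

```text
clock: 7.17
position: [0.4266, 0.1241, 0.1542]
tool_rot: [-3.142, 0.001, 3.075]
force: [1.9, 0.8, 0.0]
grip_width: 0.0852
```

>>> servo_tool --pt "0 35 5 0 -1" --pt "0 70 10 0 -1" --pt "0 105 15 0 -1" --pt "0 140 20 0 -1" --pt "0 170 20 0 -1" --pt "0 190 20 0 -1" --pt "0 200 20 0 -1" --pt "0 200 20 0 -1" --pt "0 200 20 0 -1" --pt "0 200 20 0 -1"

```text
clock: 8.0
position: [0.4282, 0.3231, 0.1721]
tool_rot: [-3.141, -0.0, 3.077]
force: [-0.1, -0.6, -0.5]
grip_width: 0.0854
```

```bash
python3 - <<'E'
from h import *
a=bot.grab_frame('top');b=bot.grab_frame('side')
cv2.imwrite('pics/top6.png',a);crop(a,245,140,395,272,5,'pics/a6.png');crop(b,240,160,385,260,5,'pics/b6.png')
E
```

```text
(no output)
```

View pics/a6.png

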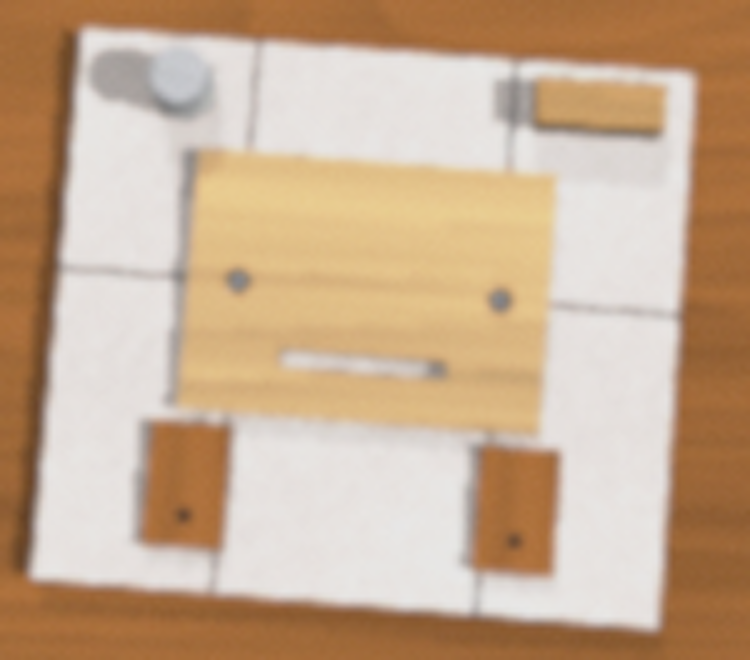

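View pics/b6.png

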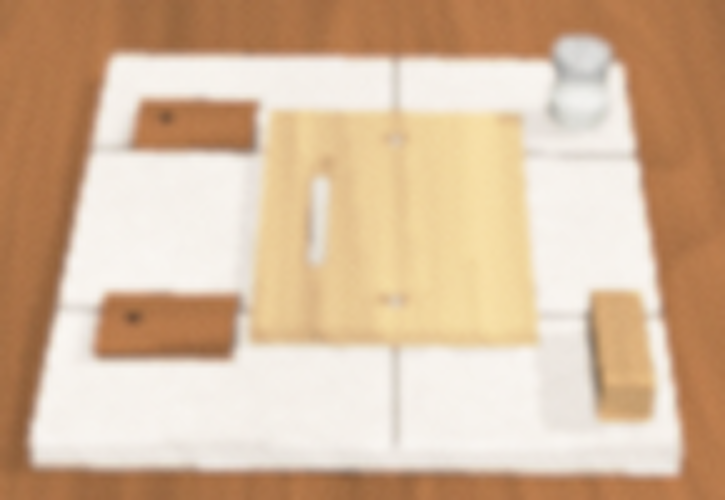

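View pics/top6.png

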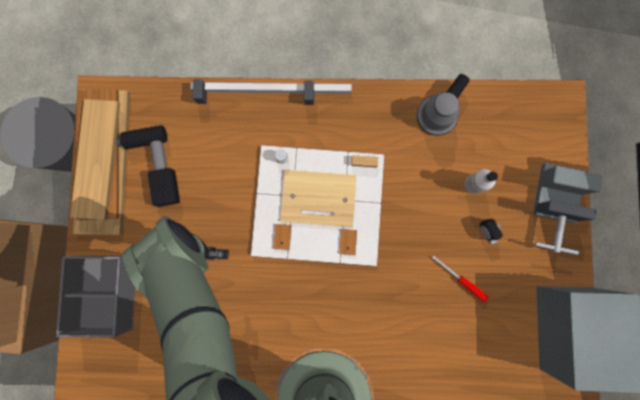

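Final view: the template is flat with pins visible in both holes at (238,281) and (500,300), its rear edge is clear of both strips, and the bystanders have not moved. One numeric check before handing in.

```bash
python3 - <<'E'
from h import *
m=[(0,80),(0,-80),(80,110),(80,-110),(-80,-110),(-80,110)]
P=[(238,281),(500,300),(196,151),(553,176),(539,432),(179,404)]
rel(P,m,.030); rel(P,m,.040)
ps=c2p([(272,112),(523,115),(538,343),(251,341),(396,140),(395,299)],(240,160))
ms=np.array([(-80,110),(80,110),(80,-110),(-80,-110),(0,80),(0,-80)])/1e3
for z in(.030,.040):
    T,_=fit('side',ps,ms,z); print(z,((np.linalg.inv(T2([.5926,.0245,-.0621]))@T2(T))[:2,2]*1e3).round(1))
print(bot.observe()['force']); bot.job_done()
E
```

```text
rel [-0.4  0.7] 0.0078 [[-0.1, 1.0], [0.5, 0.9], [1.7, -0.9], [2.2, -2.0], [-1.3, -0.3], [-2.9, 1.3]]
rel [-1.5  0.4] 0.0078 [[-0.1, 1.6], [0.4, 0.3], [2.3, -0.2], [2.7, -2.8], [-1.9, -1.0], [-3.4, 2.1]]
0.03 [ 0.3 -4.3]
0.04 [  0.2 -17.9]
[-0.77905294  0.78087677  1.11325807]
the job is handed in; nothing more can be done
```

The template is seated: both holes dropped over the pins and it lies flat on the jig board. I pushed its rear edge with the open fingertips between the two bearer strips. The edge squared itself against the fingers, I drifted it about 11 mm in +y as it went, and it dropped on the last slow straight push. I then drew the arm clear and handed the job in at about 8 s of the 48 s allowed, with little force on the tool in any reading (largest about 2 N).

- **Top camera:** the template is within about 1 mm of the seat (-0.4, +0.7 mm) and within 0.01 rad. Pins show in both holes, the rear edge is clear of the strips, and the jar, offcut, glue bottle, screwdriver and tape have not visibly moved.
- **Side camera:** it agrees in x (+0.3 mm) but reads -4.3 mm in y. That disagrees with the top view. The side fits had errors of 3–5 mm in y from the start, so I trust the top view. The side view does support the lower, seated height: at the propped height the same points would be 18 mm off in y.
- **Not checked:** the carton is hidden under the arm in the last top picture. The gripper stayed more than 100 mm above its height there.

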